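Find the loose heel knob

ROBOT

A 7-joint arm with a two-finger parallel gripper is mounted at the origin on the work surface. World frame = base frame: x ahead of the robot, y to its left, z up, the work surface at z = 0. Lengths are in mm, angles in rad, forces in N, time in s.
With the tool pointing down it reaches from about 425 to 975 mm from the base axis. Payload 16.7 kg.
Tool frame: the origin (TCP) lies midway between the tips of the shut fingers; the grasp point (between the pads) lies 19 mm behind it; z points along the fingers, y is the line along which they close (so a half turn about z gives the same grasp; the last joint's range is limited). The gripper opens to 85 mm and grips with 20 to 120 N. Pads are 22 mm wide; open, the fingers measure 114 mm over their backs; the gripper's body (76 mm by 85 mm) begins 54 mm behind the grasp point. The pads swing forward as they close: fully open they stand 13 mm farther back than shut.
Start: joints at [1.149, 0.426, 0.074, 1.606, -0.034, 1.111, -0.067], TCP at [181.184, -650.191, 231.302] pointing down, gripper open.
Joint ranges: [-2.85, 2.85], [-0.5, 2.14], [-1.23, 1.37], [0.21, 2.46], [-1.02, 4.16], [0.16, 2.05], [-2.73, 2.73]. Speed limits (rad/s): [1.89, 1.89, 2.39, 2.39, 3.01, 3.01, 3.01].

INTERFACE

Orientations are given as [roll, pitch, yaw] about the fixed x, y, z axes, in that order (R = Rz(yaw) Ry(pitch) Rx(roll)).
In Python, from plant import status, imaging, workorder gives the robot as it stands. The module is installed in compiled form; this text tells all that it offers.
- The arm moves only by the tool servo_tool, never from a script. Its argument "increments" is a list that holds one entry, the list of rows, each a list of 7 numbers: the shift along the tool's x, y, z in cm, then the turn, a rotation vector about the tool's x, y, z in rad, then the opening, from 0 (shut) to 1 (fully open). In form: [[[x, y, z, wx, wy, wz, hand], ...]]. A call has 1 to 8 rows; each row shifts and turns the commanded pose from where the row before left it, along the tool's axes as they then stand; what a row does not reach is not made up. A row lasts 1/10 s, in which the tool goes at most 50 mm and 8.59 degrees, less where a joint would pass 70% of its speed; a pose out of reach is approached as far as the arm can. A call is refused whole if a number of a shift passes 5 or a number of a turn 0.15, either way. A call with a gripper value outside its range is refused whole. The fingers move at their own pace and stop on an object; the grip force is fixed at half the most. Time passes only in rows, so rows that do not move let the fingers close. It gives the time, the measured TCP pose, the force and the opening at its end, in the units of the state.
- status.state(): the state, without advancing time (a new reading comes with each control period).
- imaging.snapshot(name): name is "scene" or "top" or "wrist"; returns a dict with "image" (480x640x3 uint8, red, green, blue), "fx", "fy", "cx", "cy" (pixels), "distortion" ([k1, k2, p1, p2, k3] as OpenCV has them; the pictures are not rectified), "R" (3x3) and "t" (3): a world point X has camera coordinates R X + t. Camera axes: x right, y down, z forward; pixel columns grow to the right and rows downward; lengths in mm; the calibration is good to about 2 mm. A picture is of the moment at which its call begins. There is no depth.
- workorder.hand_in(): hands the job in, once; it reports no verdict.
The state is a dict: "time": time; "qpos": joint angles; "joint_velocities": joint speeds; "joint_torque": joint torques, N m; "tool_pos": TCP position; "eef_rot": TCP orientation; "force": force on the tool from outside, world axes, zero at the start; "torque": the same for the moment, N m; "width": finger opening in mm.
Only numpy, scipy, OpenCV 4.12 (cv2) and the standard library are available. Lean on these libraries where they do the work, as an engineer would, in place of code of your own. Each camera call takes 0.05 s, during which the arm holds its last target. There are 200 camera calls.

TASK

One of the four brass heel knobs on the cedar shoe trees has worked loose in its socket; the other three are sound. Find it by feel: rock the knobs gently side to side where they sit, nudging the head from either side (a few newtons is enough; 15 N cracks the joint of a sound one and leaves it standing askew). When you have felt the loose one lean over one way and the other, draw it up out of its socket and set it down in the teal key dish on the turntable, without dropping it, for regluing; leave the other three seated and upright and everything else where it stands.

Things in the scene. Friction and masses are not known exactly. Their poses are not given: they have to be found in the camera images.
- cradle: beech cradle, 300 x 356 x 58 mm, fixed to the console on one side or the other, in which four cedar shoe trees are sprung between a heel rail and a toe rail. Origin at the centre of its underside on the table top; x runs along the trees from heel to toe, y across the row, z up. Heel blocks (tops 41 x 33 mm, 70 mm above the table) at x = -88 mm, y = -126, -42, 42, 126 mm; all else of it under 60 mm high
- knob_1: one of four like brass knobs, 160 g; the numbers tell neither place in the row nor fit. Origin at the centre of the round head, 28 mm across and straight-sided 6 mm up and down from it, top 13.5 mm above; z up the axis. Below the origin: neck 15 mm across at 13 to 19 mm, 26 mm collar resting on the heel block at 25 mm, then a 14 mm spigot in a blind bore, its end at 55 mm
- knob_2: another, like knob_1. How a sound knob feels: pushed sideways at the head it springs about 1 mm at 5 N and comes back; at about 15 N sideways at the head, or 20 N of upward pull, its joint cracks and it stays tilted or raised
- knob_3: another, like knob_1. How the loose knob feels: pushed sideways at the head with 1 to 3 N it leans over, pivoting on its collar, until the spigot meets the bore at about 0.11 rad, the head having shifted some 4 to 5 mm; let go, it settles back upright. It lifts out of the bore (1 mm of clearance all round, 30 mm deep) freely
- knob_4: another, like knob_1. All four stand upright at first, 84 mm apart
- key_dish: round teal ceramic dish standing off-centre on the turntable's smoked glass plate (320 mm across, top 22 mm above the table, turns if pushed sideways). Origin at the centre of its underside, z up; inner floor 6 mm above it, about 90 mm across; rim 148 mm across, 30 mm above it
- heel_stand: chrome heel stand on the turntable, 72 mm foot, 110 mm high; origin under its centre; leave it alone
- toe_cap: green rubber rain-boot toe cap on the turntable, 70 x 80 x 43 mm; origin under its centre; leave it alone
- doorstop: brass bell-shaped doorstop on the turntable, 64 mm across, 67 mm high; origin under its centre; leave it alone
- polish_tin: flat steel polish tin, 72 mm across, 22 mm high, on the table before the heel rail; origin under its centre; leave it alone
- shoe_brush: shoe brush, 60 x 130 x 38 mm, on the table before the heel rail; origin under its centre; leave it alone

How it is judged (in metres and radians):
On the way, in this order (a step that is already met when the one before it is completed fails the run):
1. the loose knob has been rocked over (more than 0.055 rad) in its socket (((height (world z) of knob_1 between 0.092 and 0.098 m and angle between knob_1's own z axis and vertical between 0.055 and 0.2 rad) or (height (world z) of knob_2 between 0.092 and 0.098 m and angle between knob_2's own z axis and vertical between 0.055 and 0.2 rad) or (height (world z) of knob_3 between 0.092 and 0.098 m and angle between knob_3's own z axis and vertical between 0.055 and 0.2 rad) or (height (world z) of knob_4 between 0.092 and 0.098 m and angle between knob_4's own z axis and vertical between 0.055 and 0.2 rad))).
2. it has come back upright in its socket (height (world z) of knob_1 between 0.092 and 0.098 m and angle between each of knob_1, knob_2, knob_3, knob_4's own z axis and vertical below 0.03 rad and height (world z) of knob_2 between 0.092 and 0.098 m and height (world z) of knob_3 between 0.092 and 0.098 m and height (world z) of knob_4 between 0.092 and 0.098 m).
3. it has been rocked over again in its socket (((height (world z) of knob_1 between 0.092 and 0.098 m and angle between knob_1's own z axis and vertical between 0.055 and 0.2 rad) or (height (world z) of knob_2 between 0.092 and 0.098 m and angle between knob_2's own z axis and vertical between 0.055 and 0.2 rad) or (height (world z) of knob_3 between 0.092 and 0.098 m and angle between knob_3's own z axis and vertical between 0.055 and 0.2 rad) or (height (world z) of knob_4 between 0.092 and 0.098 m and angle between knob_4's own z axis and vertical between 0.055 and 0.2 rad))).
4. it has been drawn right out of its heel block by the fingers (((height (world z) of knob_1 above 0.129 m and contact force between the fingers and knob_1 above 0.3 N) or (height (world z) of knob_2 above 0.129 m and contact force between the fingers and knob_2 above 0.3 N) or (height (world z) of knob_3 above 0.129 m and contact force between the fingers and knob_3 above 0.3 N) or (height (world z) of knob_4 above 0.129 m and contact force between the fingers and knob_4 above 0.3 N))), for 0.1 s.
5. it has been lowered into the key dish, still in the fingers (((horizontal distance between knob_1 and key_dish below 0.06 m and z of knob_1 in the frame of key_dish below 0.081 m and contact force between the fingers and knob_1 above 0.3 N) or (horizontal distance between knob_2 and key_dish below 0.06 m and z of knob_2 in the frame of key_dish below 0.081 m and contact force between the fingers and knob_2 above 0.3 N) or (horizontal distance between knob_3 and key_dish below 0.06 m and z of knob_3 in the frame of key_dish below 0.081 m and contact force between the fingers and knob_3 above 0.3 N) or (horizontal distance between knob_4 and key_dish below 0.06 m and z of knob_4 in the frame of key_dish below 0.081 m and contact force between the fingers and knob_4 above 0.3 N))).
At the end, for the whole second after the job is handed in: the loose knob lies at rest in the key dish (head's centre within 78 mm of the dish's axis and less than 66 mm above its underside) and the other three knobs sit in their sockets, heads' centres 92 to 98 mm above the table, upright within 0.03 rad (((horizontal distance between knob_1 and key_dish below 0.078 m and z of knob_1 in the frame of key_dish below 0.066 m and linear speed of knob_1 below 0.02 m/s and (height (world z) of knob_2 between 0.092 and 0.098 m and angle between knob_2's own z axis and vertical below 0.03 rad) and (height (world z) of knob_3 between 0.092 and 0.098 m and angle between knob_3's own z axis and vertical below 0.03 rad) and (height (world z) of knob_4 between 0.092 and 0.098 m and angle between knob_4's own z axis and vertical below 0.03 rad)) or (horizontal distance between knob_2 and key_dish below 0.078 m and z of knob_2 in the frame of key_dish below 0.066 m and linear speed of knob_2 below 0.02 m/s and (height (world z) of knob_1 between 0.092 and 0.098 m and angle between knob_1's own z axis and vertical below 0.03 rad) and (height (world z) of knob_3 between 0.092 and 0.098 m and angle between knob_3's own z axis and vertical below 0.03 rad) and (height (world z) of knob_4 between 0.092 and 0.098 m and angle between knob_4's own z axis and vertical below 0.03 rad)) or (horizontal distance between knob_3 and key_dish below 0.078 m and z of knob_3 in the frame of key_dish below 0.066 m and linear speed of knob_3 below 0.02 m/s and (height (world z) of knob_1 between 0.092 and 0.098 m and angle between knob_1's own z axis and vertical below 0.03 rad) and (height (world z) of knob_2 between 0.092 and 0.098 m and angle between knob_2's own z axis and vertical below 0.03 rad) and (height (world z) of knob_4 between 0.092 and 0.098 m and angle between knob_4's own z axis and vertical below 0.03 rad)) or (horizontal distance between knob_4 and key_dish below 0.078 m and z of knob_4 in the frame of key_dish below 0.066 m and linear speed of knob_4 below 0.02 m/s and (height (world z) of knob_1 between 0.092 and 0.098 m and angle between knob_1's own z axis and vertical below 0.03 rad) and (height (world z) of knob_2 between 0.092 and 0.098 m and angle between knob_2's own z axis and vertical below 0.03 rad) and (height (world z) of knob_3 between 0.092 and 0.098 m and angle between knob_3's own z axis and vertical below 0.03 rad)))); the robot touches nothing.
It fails at once if the dish, something else on the turntable, the tin or the brush is moved more than 40 mm (distance of any of key_dish, heel_stand, toe_cap, doorstop, polish_tin, shoe_brush from where it was at the start of the episode above 0.04 m).
It also fails if it takes over 61 s, if anything falls off the work surface, if the arm or the gripper's body presses on something with over 40 N, if the wrist force passes 120 N, or if a joint passes its speed limit or range.

## Working session

There is one attempt and no reset: what is moved stays moved. The work goes in short steps, Python scripts to look and compute and a tool call to move; the robot and the scene stay as the last step left them, time stands still between calls to the robot, and variables do not carry over. Pictures are saved under pics/ and viewed, on a budget of 10 in all, crops included, one or two more only if the job needs it, and the job is handed in when it is done.

Besides the shell and the picture viewer there is one more tool, called after "Call:" as name(argument=value, ...) on one line, values as JSON. servo_tool: Moves the arm, as the interface text tells. Its arguments: {"type":"object","properties":{"increments":{"type":"array","items":{"type":"array","items":{"type":"array","items":{"type":"number"}}}}},"required":["increments"]}

```bash
mkdir -p pics
cat > h.py <<'E'
import numpy as np,cv2
from plant import status,imaging,workorder
def snap(n,f=None):
    s=imaging.snapshot(n)
    if f: cv2.imwrite('pics/'+f,cv2.cvtColor(s['image'],cv2.COLOR_RGB2BGR))
    return s
def K(s): return np.array([[s['fx'],0,s['cx']],[0,s['fy'],s['cy']],[0,0,1.]])
def pix(s,uv,z):
    p=cv2.undistortPoints(np.array(uv,float).reshape(-1,1,2),K(s),np.array(s['distortion'],float)).reshape(-1,2)
    R=np.array(s['R']);t=np.array(s['t']);c=-R.T@t
    d=np.c_[p,np.ones(len(p))]@R
    return c+d*((z-c[2])/d[:,2])[:,None]
def proj(s,X):
    return cv2.projectPoints(np.array(X,float).reshape(-1,1,3),cv2.Rodrigues(np.array(s['R'],float))[0],np.array(s['t'],float),K(s),np.array(s['distortion'],float))[0].reshape(-1,2)
E
python3 - <<'E'
from h import *
import pickle
a=snap('top','top0.png');b=snap('scene','scene0.png')
pickle.dump((a,b),open('s0.pkl','wb'))
print(status.state())
for s in(a,b):print(-np.array(s['R']).T@s['t'])
E
```

```text
{'time': 0.1, 'qpos': array([ 1.1495038 ,  0.42668204,  0.07383898,  1.60655262, -0.03407489,
        1.11080442, -0.06710369]), 'joint_velocities': array([-8.69512813e-04, -2.25669739e-03,  8.19870581e-04, -6.35914955e-04,
        2.39959161e-05,  5.72108257e-04, -1.66650226e-03]), 'joint_torque': array([ 6.99752709e-03, -9.51536536e+01,  3.77041429e+00, -4.64405465e+01,
        1.94902683e-02,  6.44445332e-03,  1.21937796e-04]), 'tool_pos': array([ 181.08379809, -649.8659219 ,  230.66757392]), 'eef_rot': array([-3.14040918e+00,  1.01166265e-04,  2.71780895e-01]), 'force': array([-0.54119208,  0.16479224, -0.10309715]), 'torque': array([0.0211706 , 0.04941089, 0.03491544]), 'width': 85.48058623646993}
[ 323.3592326     2.15099008 1246.81150093]
[ 973.19635248 -511.06779092  717.60721998]
```

View pics/top0.png

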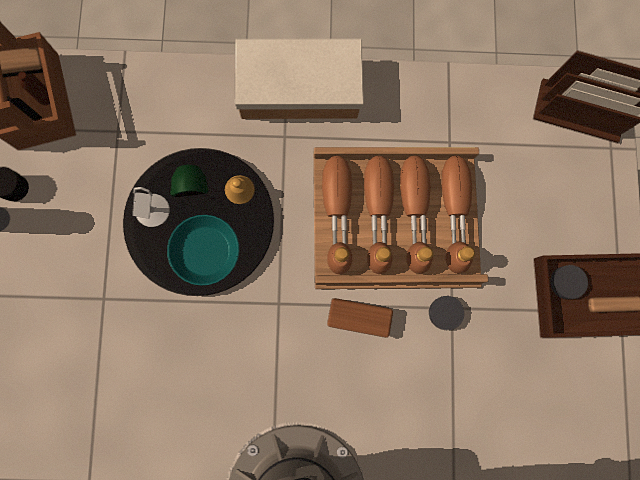

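View pics/scene0.png

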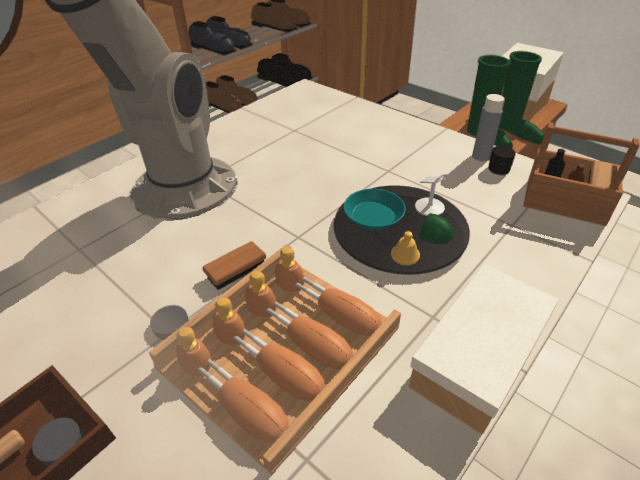

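The top picture shows the brass heads near (341,254), (381,256), (424,254) and (465,253), and the dish near (203,249). In the scene picture the heads are near (288,253), (257,278), (224,303) and (187,336). I'll refine these by colour and fit the row.

Run:
```python
from h import *
import pickle
from scipy.optimize import least_squares
a,b=pickle.load(open('s0.pkl','rb'))
g={0:[(341,254),(381,256),(424,254),(465,253)],1:[(288,253),(257,278),(224,303),(187,336)]}
tiles=[]
C={}
for k,s in enumerate((a,b)):
    im=s['image'];hsv=cv2.cvtColor(im,cv2.COLOR_RGB2HSV)
    m=cv2.inRange(hsv,(18,110,90),(32,255,255))
    C[k]=[]
    for (u,v) in g[k]:
        w=np.zeros_like(m);w[v-16:v+17,u-14:u+15]=m[v-16:v+17,u-14:u+15]
        n,l,st,ce=cv2.connectedComponentsWithStats(w)
        i=1+np.argmax(st[1:,4]);C[k].append(ce[i]);print(k,st[i],ce[i].round(1))
        c=cv2.cvtColor(im[v-20:v+20,u-20:u+20],cv2.COLOR_RGB2BGR);c=cv2.resize(c,(190,190),interpolation=0)
        o=w[v-20:v+20,u-20:u+20];cc=c.copy();cnt,_=cv2.findContours(cv2.resize(o,(190,190),interpolation=0),0,1);cv2.drawContours(cc,cnt,-1,(255,0,0),1);tiles.append(cc)
cv2.imwrite('pics/t.png',np.vstack([np.hstack(tiles[:4]),np.hstack(tiles[4:])]))
print(pix(a,C[0],98).round(1));print(pix(b,C[1],97).round(1))
m=cv2.inRange(cv2.cvtColor(a['image'],cv2.COLOR_RGB2HSV),(82,120,30),(98,255,255))
n,l,st,ce=cv2.connectedComponentsWithStats(m);i=1+np.argmax(st[1:,4]);print(st[i],ce[i])
pts=np.argwhere(l==i)[:,::-1]
h=cv2.convexHull(pts.astype(np.int32)).reshape(-1,2);P=pix(a,h,52)[:,:2]
f=least_squares(lambda q:np.hypot(*(P-q[:2]).T)-q[2],[500,200,74],loss='soft_l1');print('dish',f.x)
```

```text
0 [340 260   1   2   2] [340.  260.5]
0 [376 255   2   2   3] [376.3 255.7]
0 [417 255   2   2   4] [417.5 255.5]
0 [458 254   2   3   6] [458.5 255. ]
1 [281 247  14  21 209] [287.3 256.9]
1 [250 271  15  22 234] [257.2 281. ]
1 [216 298  17  22 236] [224.3 307.7]
1 [179 328  18  21 108] [189.  335.2]
[[ 467.8  -75.    98. ]
 [ 479.4 -147.    98. ]
 [ 482.1 -229.2   98. ]
 [ 485.4 -311.5   98. ]]
[[ 488.7  -82.2   97. ]
 [ 491.2 -164.7   97. ]
 [ 494.2 -246.4   97. ]
 [ 495.2 -324.2   97. ]]
[ 167  215   72   71 3926] [202.95873663 249.52547122]
dish [488.93512656 204.10284414  73.15293495]
```

View pics/t.png

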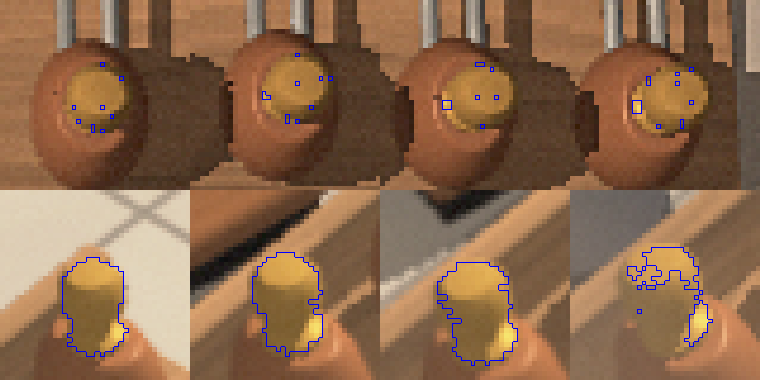

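Run:
```python
from h import *
import pickle
from scipy.optimize import least_squares
a,b=pickle.load(open('s0.pkl','rb'))
A=np.array([(341,253),(383.1,254.5),(425.5,254.4),(467.3,253.4)]);B=np.array([(287.6,253.8),(257.4,277.2),(224,304.5),(187.6,334.5)])
print(pix(a,A,101).round(1));print(pix(b,B,97).round(1))
d=np.array([126,42,-42,-126.])
def X(q,z): return np.c_[q[0]-d*np.sin(q[2]),q[1]+d*np.cos(q[2]),np.full(4,z)]
for use in (0,1,2):
    r=lambda q:np.r_[(proj(a,X(q,101))-A).ravel()*(use!=1),(proj(b,X(q,97))-B).ravel()*(use!=0)]
    f=least_squares(r,[485,-200,0]);print(f.x,X(f.x,95).round(1).tolist());print(r(f.x).round(1))
```

```text
[[ 482.4  -76.5  101. ]
 [ 481.7 -160.1  101. ]
 [ 484.3 -244.6  101. ]
 [ 488.7 -328.5  101. ]]
[[ 482.9  -75.4   97. ]
 [ 484.2 -157.8   97. ]
 [ 488.1 -242.1   97. ]
 [ 492.2 -324.9   97. ]]
[ 4.84268547e+02 -2.02409925e+02  2.55766231e-02] [[481.0, -76.5, 95.0], [483.2, -160.4, 95.0], [485.3, -244.4, 95.0], [487.5, -328.4, 95.0]]
[-0.1  0.7  0.2 -0.7 -0.1 -0.5 -0.   0.6 -0.  -0.  -0.   0.  -0.  -0.
 -0.  -0. ]
[ 4.86773759e+02 -1.99877483e+02  4.10829338e-02] [[481.6, -74.0, 95.0], [485.0, -157.9, 95.0], [488.5, -241.8, 95.0], [491.9, -325.8, 95.0]]
[-0.   0.  -0.  -0.  -0.  -0.  -0.  -0.   0.  -0.7  0.2  0.2  0.3  0.
 -0.5  0.2]
[ 4.85552496e+02 -2.00965071e+02  3.29579652e-02] [[481.4, -75.0, 95.0], [484.2, -159.0, 95.0], [486.9, -242.9, 95.0], [489.7, -326.9, 95.0]]
[-0.8  0.5 -0.5 -1.2 -0.8 -1.3 -0.8 -0.5 -0.4 -0.5 -0.5  0.3 -0.8 -0.1
 -1.8 -0.1]
```

Call:
servo_tool(increments=[[[3.8, -2.3, 0, 0, 0, 0, 0.6], [3.8, -2.3, 0, 0, 0, 0, 0.6], [3.8, -2.3, 0, 0, 0, 0, 0.6], [3.8, -2.3, 0, 0, 0, 0, 0.6], [3.8, -2.3, 0, 0, 0, 0, 0.6], [3.8, -2.3, 0, 0, 0, 0, 0.6], [3.8, -2.3, 0, 0, 0, 0, 0.6], [3.8, -2.3, 0, 0, 0, 0, 0.6]]])

```text
time: 0.9
tool_pos: [425.5, -389.8, 231.2]
eef_rot: [-3.141, 0.0, 0.272]
force: [-0.0, -0.6, 0.0]
width: 50.9
```

Call:
servo_tool(increments=[[[0, 0, 0, 0, 0, -0.14, 0.6], [0, 0, 0, 0, 0, -0.14, 0.6], [0, 0, 0, 0, 0, -0.14, 0.6], [0, 0, 0, 0, 0, -0.14, 0.6], [0, 0, 0, 0, 0, -0.14, 0.6], [0, 0, 0, 0, 0, -0.14, 0.6], [0, 0, 0, 0, 0, -0.14, 0.6], [0, 0, 0, 0, 0, -0.14, 0.6]]])

```text
time: 1.7
tool_pos: [424.4, -391.3, 231.0]
eef_rot: [-3.141, -0.0, 1.397]
force: [-0.2, -0.7, 0.5]
width: 51.5
```

```bash
cat > st.py <<'E'
from h import *
s=status.state();p=s['tool_pos'];y=s['eef_rot'][2];c,n=np.cos(y),np.sin(y)
print(s['time'],p.round(1),s['eef_rot'].round(3),'q',s['qpos'].round(2),'F',s['force'].round(1),s['width'])
k=np.array([[481.4,-75],[484.2,-159],[486.9,-242.9],[489.7,-326.9],[489,204]])-p[:2]
print('tool dx,dy cm to knob L..R, dish\n',np.c_[k[:,0]*c+k[:,1]*n,k[:,0]*n-k[:,1]*c].round(1)/10)
E
python3 st.py
```

```text
1.7 [ 424.4 -391.3  231. ] [-3.141 -0.     1.397] q [ 0.84  0.28 -0.25  1.82  0.08  1.05  0.39] F [-0.2 -0.7  0.5] 51.4646325838771
tool dx,dy cm to knob L..R, dish
 [[32.13  0.16]
 [23.91  1.88]
 [15.69  3.59]
 [ 7.46  5.32]
 [59.75 -3.91]]
```

Call:
servo_tool(increments=[[[3.7, 2.65, 0, 0, 0, 0, 0.6], [3.7, 2.65, 0, 0, 0, 0, 0.6], [0, 0, 3, 0, 0, -0.1, 0.6], [0, 0, 3, 0, 0, -0.1, 0.6], [0, 0, 3, 0, 0, 0, 0.6], [0, 0, 0, 0, 0, 0, 0.6], [0, 0, 0, 0, 0, 0, 0.6]]])

```text
time: 2.4
tool_pos: [489.9, -327.9, 141.6]
eef_rot: [-3.141, -0.001, 1.591]
force: [0.3, -0.4, 0.8]
width: 51.4
```

```bash
python3 st.py
python3 - <<'E'
from h import *
s=snap('wrist')
im=s['image'].copy()
for x,y in [[484.2,-159],[486.9,-242.9],[489.7,-326.9]]:
    for z in (95,108):
        u=proj(s,[[x,y,z]])[0]; print(x,y,z,u.round(1))
        if abs(u).max()<2000: cv2.circle(im,tuple(int(i) for i in u),3,(255,0,0) if z==95 else (0,0,255),-1)
cv2.imwrite('pics/w1.png',im[:,:,::-1])
E
```

```text
2.4 [ 489.9 -327.9  141.6] [-3.141e+00 -1.000e-03  1.591e+00] q [ 0.73  0.4  -0.31  1.87  0.15  0.9   0.37] F [ 0.3 -0.4  0.8] 51.365621982963006
tool dx,dy cm to knob L..R, dish
 [[ 2.530e+01 -3.300e-01]
 [ 1.690e+01 -2.300e-01]
 [ 8.510e+00 -1.300e-01]
 [ 1.000e-01 -2.000e-02]
 [ 5.318e+01  1.000e+00]]
484.2 -159 95 [ 307.4 -116.1]
484.2 -159 108 [ 306.8 -136.8]
486.9 -242.9 95 [310.6 107.3]
486.9 -242.9 108 [310.3 107.1]
489.7 -326.9 95 [313.1 268.9]
489.7 -326.9 108 [313.  279.1]
```

View pics/w1.png

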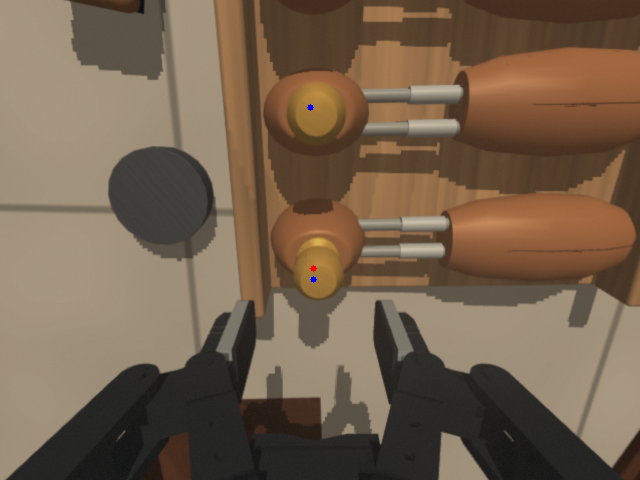

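The wrist picture shows the end knob's head at (318,272) and its neighbour at (316,108), about 2.5 mm toward +x of my estimate. The fingers straddle it, so I'll go down and probe.

Call:
servo_tool(increments=[[[0.2, 0.25, 1.5, 0, 0, 0, 0.6], [0, 0, 1.5, 0, 0, 0, 0.6], [0, 0, 1.5, 0, 0, 0, 0.6], [0, 0, 1.2, 0, 0, 0, 0.6], [0, 0, 0.5, 0, 0, 0, 0.5], [0, 0, 0, 0, 0, 0, 0.5], [0, 0, 0, 0, 0, 0, 0.5]]])

```text
time: 3.15
tool_pos: [492.6, -326.0, 79.5]
eef_rot: [3.141, 0.0, 1.592]
force: [-0.4, -0.1, 0.5]
width: 42.5
```

Call:
servo_tool(increments=[[[0, 0, 0, 0, 0, 0, 0.5], [0, 0.1, 0, 0, 0, 0, 0.5], [0, 0.1, 0, 0, 0, 0, 0.5], [0, 0.1, 0, 0, 0, 0, 0.5], [0, 0, 0, 0, 0, 0, 0.5], [0, 0, 0, 0, 0, 0, 0.5]]])

```text
time: 3.75
tool_pos: [495.4, -325.8, 79.3]
eef_rot: [3.142, -0.0, 1.592]
force: [0.2, 0.0, -0.8]
width: 42.6
```

Call:
servo_tool(increments=[[[0, 0.1, 0, 0, 0, 0, 0.5], [0, 0.1, 0, 0, 0, 0, 0.5], [0, 0, 0, 0, 0, 0, 0.5], [0, 0, 0, 0, 0, 0, 0.5]]])

```text
time: 4.15
tool_pos: [497.4, -325.8, 79.3]
eef_rot: [-3.142, -0.0, 1.592]
force: [0.1, 0.4, 0.2]
width: 42.5
```

Call:
servo_tool(increments=[[[0, 0.1, 0, 0, 0, 0, 0.5], [0, 0, 0, 0, 0, 0, 0.5], [0, 0, 0, 0, 0, 0, 0.5]]])

```text
time: 4.45
tool_pos: [498.4, -325.8, 79.3]
eef_rot: [3.142, -0.0, 1.592]
force: [-0.4, -1.0, 0.2]
width: 42.5
```

Call:
servo_tool(increments=[[[0, 0.1, 0, 0, 0, 0, 0.5], [0, 0, 0, 0, 0, 0, 0.5], [0, 0, 0, 0, 0, 0, 0.5]]])

```text
time: 4.75
tool_pos: [499.3, -325.8, 79.3]
eef_rot: [-3.141, -0.0, 1.592]
force: [-1.2, 0.5, 0.5]
width: 42.7
```

Possibly first contact at about 499; half a millimetre at a time now.

Call:
servo_tool(increments=[[[0, 0.05, 0, 0, 0, 0, 0.5], [0, 0, 0, 0, 0, 0, 0.5], [0, 0, 0, 0, 0, 0, 0.5]]])

```text
time: 5.05
tool_pos: [499.8, -325.8, 79.3]
eef_rot: [-3.141, -0.0, 1.592]
force: [-3.5, -0.0, 1.9]
width: 42.8
```

Call:
servo_tool(increments=[[[0, 0.05, 0, 0, 0, 0, 0.5], [0, 0, 0, 0, 0, 0, 0.5], [0, 0, 0, 0, 0, 0, 0.5]]])

```text
time: 5.35
tool_pos: [500.2, -325.8, 79.3]
eef_rot: [-3.141, -0.0, 1.592]
force: [-4.4, 0.2, 4.2]
width: 42.7
```

Steady resistance there (4.4 N within about 1 mm) suggests this knob is sound. I'll back off and slide to the next.

Call:
servo_tool(increments=[[[0, -0.4, 0, 0, 0, 0, 0.5], [0, -0.4, 0, 0, 0, 0, 0.5], [2.1, -0.02, 0, 0, 0, 0, 0.5], [2.1, -0.02, 0, 0, 0, 0, 0.5], [2.1, -0.02, 0, 0, 0, 0, 0.5], [2.1, -0.02, 0, 0, 0, 0, 0.5], [0, 0, 0, 0, 0, 0, 0.5], [0, 0, 0, 0, 0, 0, 0.5]]])

```text
time: 6.15
tool_pos: [490.1, -241.9, 79.5]
eef_rot: [3.141, 0.0, 1.593]
force: [-0.2, -0.3, -0.2]
width: 42.5
```

Call:
servo_tool(increments=[[[0, 0.2, 0, 0, 0, 0, 0.5], [0, 0.2, 0, 0, 0, 0, 0.5], [0, 0.1, 0, 0, 0, 0, 0.5], [0, 0, 0, 0, 0, 0, 0.5], [0, 0, 0, 0, 0, 0, 0.5]]])

```text
time: 6.65
tool_pos: [494.8, -242.0, 79.2]
eef_rot: [-3.141, -0.0, 1.592]
force: [0.5, -0.1, 0.3]
width: 42.8
```

Call:
servo_tool(increments=[[[0, 0.1, 0, 0, 0, 0, 0.5], [0, 0, 0, 0, 0, 0, 0.5], [0, 0, 0, 0, 0, 0, 0.5]]])

```text
time: 6.95
tool_pos: [495.9, -241.8, 79.3]
eef_rot: [3.142, -0.0, 1.592]
force: [0.0, -0.6, 0.2]
width: 42.7
```

Call:
servo_tool(increments=[[[0, 0.1, 0, 0, 0, 0, 0.5], [0, 0, 0, 0, 0, 0, 0.5], [0, 0, 0, 0, 0, 0, 0.5]]])

```text
time: 7.25
tool_pos: [496.7, -241.8, 79.3]
eef_rot: [-3.141, -0.0, 1.592]
force: [-2.5, -0.2, 2.1]
width: 43.1
```

Call:
servo_tool(increments=[[[0, 0.05, 0, 0, 0, 0, 0.5], [0, 0, 0, 0, 0, 0, 0.5], [0, 0, 0, 0, 0, 0, 0.5]]])

```text
time: 7.55
tool_pos: [497.1, -241.9, 79.3]
eef_rot: [-3.141, -0.0, 1.592]
force: [-5.4, 0.1, 3.5]
width: 42.7
```

Call:
servo_tool(increments=[[[0, 0.05, 0, 0, 0, 0, 0.5], [0, 0, 0, 0, 0, 0, 0.5], [0, 0, 0, 0, 0, 0, 0.5]]])

```text
time: 7.85
tool_pos: [497.4, -241.8, 79.3]
eef_rot: [-3.141, -0.0, 1.592]
force: [-6.2, 0.7, 5.1]
width: 42.3
```

This one is sound (6 N at 1.1 mm). Next knob.

Call:
servo_tool(increments=[[[0, -0.4, 0, 0, 0, 0, 0.5], [0, -0.4, 0, 0, 0, 0, 0.5], [2.1, -0.02, 0, 0, 0, 0, 0.5], [2.1, -0.02, 0, 0, 0, 0, 0.5], [2.1, -0.02, 0, 0, 0, 0, 0.5], [2.1, -0.02, 0, 0, 0, 0, 0.5], [0, 0, 0, 0, 0, 0, 0.5], [0, 0, 0, 0, 0, 0, 0.5]]])

```text
time: 8.65
tool_pos: [487.5, -157.9, 79.5]
eef_rot: [3.141, 0.0, 1.593]
force: [0.3, -0.7, -0.3]
width: 42.7
```

Call:
servo_tool(increments=[[[0, 0.2, 0, 0, 0, 0, 0.5], [0, 0.2, 0, 0, 0, 0, 0.5], [0, 0.1, 0, 0, 0, 0, 0.5], [0, 0, 0, 0, 0, 0, 0.5], [0, 0, 0, 0, 0, 0, 0.5]]])

```text
time: 9.15
tool_pos: [492.2, -158.0, 79.2]
eef_rot: [-3.141, -0.0, 1.591]
force: [-0.5, -0.3, -0.4]
width: 42.6
```

Call:
servo_tool(increments=[[[0, 0.1, 0, 0, 0, 0, 0.5], [0, 0, 0, 0, 0, 0, 0.5], [0, 0, 0, 0, 0, 0, 0.5]]])

```text
time: 9.45
tool_pos: [493.2, -157.9, 79.3]
eef_rot: [-3.141, -0.0, 1.592]
force: [-1.2, -0.4, -0.1]
width: 42.5
```

Call:
servo_tool(increments=[[[0, 0.1, 0, 0, 0, 0, 0.5], [0, 0, 0, 0, 0, 0, 0.5], [0, 0, 0, 0, 0, 0, 0.5]]])

```text
time: 9.75
tool_pos: [494.3, -157.8, 79.3]
eef_rot: [-3.141, -0.0, 1.592]
force: [-0.6, -0.9, 0.8]
width: 42.8
```

Call:
servo_tool(increments=[[[0, 0.05, 0, 0, 0, 0, 0.5], [0, 0, 0, 0, 0, 0, 0.5], [0, 0, 0, 0, 0, 0, 0.5]]])

```text
time: 10.05
tool_pos: [494.7, -157.8, 79.3]
eef_rot: [-3.141, -0.0, 1.592]
force: [-3.3, 0.3, 2.7]
width: 42.7
```

Call:
servo_tool(increments=[[[0, 0.05, 0, 0, 0, 0, 0.5], [0, 0, 0, 0, 0, 0, 0.5], [0, 0, 0, 0, 0, 0, 0.5]]])

```text
time: 10.35
tool_pos: [495.2, -157.8, 79.3]
eef_rot: [-3.141, -0.0, 1.592]
force: [-3.9, -0.0, 3.3]
width: 42.8
```

Call:
servo_tool(increments=[[[0, 0.05, 0, 0, 0, 0, 0.5], [0, 0, 0, 0, 0, 0, 0.5], [0, 0, 0, 0, 0, 0, 0.5]]])

```text
time: 10.65
tool_pos: [495.9, -157.8, 79.3]
eef_rot: [3.142, -0.0, 1.592]
force: [-2.8, 0.6, 2.2]
width: 42.5
```

Call:
servo_tool(increments=[[[0, 0.05, 0, 0, 0, 0, 0.5], [0, 0, 0, 0, 0, 0, 0.5], [0, 0, 0, 0, 0, 0, 0.5]]])

```text
time: 10.95
tool_pos: [496.2, -157.8, 79.3]
eef_rot: [-3.141, -0.0, 1.592]
force: [-4.5, 0.0, 4.1]
width: 43.0
```

Call:
servo_tool(increments=[[[0, 0.05, 0, 0, 0, 0, 0.5], [0, 0, 0, 0, 0, 0, 0.5], [0, 0, 0, 0, 0, 0, 0.5]]])

```text
time: 11.25
tool_pos: [496.9, -157.8, 79.4]
eef_rot: [3.141, -0.0, 1.592]
force: [-3.6, -0.7, 3.5]
width: 42.5
```

Call:
servo_tool(increments=[[[0, 0.05, 0, 0, 0, 0, 0.5], [0, 0, 0, 0, 0, 0, 0.5], [0, 0, 0, 0, 0, 0, 0.5]]])

```text
time: 11.55
tool_pos: [497.4, -157.8, 79.3]
eef_rot: [3.141, -0.0, 1.592]
force: [-3.6, -0.2, 2.1]
width: 42.7
```

The force stays at 3–4 N over 3 mm of travel, so this is the loose one. I'll lean it a little farther, release, then rock it the other way.

Call:
servo_tool(increments=[[[0, 0.05, 0, 0, 0, 0, 0.5], [0, 0, 0, 0, 0, 0, 0.5], [0, 0, 0, 0, 0, 0, 0.5]]])

```text
time: 11.85
tool_pos: [497.8, -157.7, 79.3]
eef_rot: [-3.141, -0.0, 1.592]
force: [-4.2, 0.0, 3.7]
width: 42.5
```

Run:
```python
from h import *
s=snap('scene');im=s['image'][:,:,::-1]
cv2.imwrite('pics/lean.png',cv2.resize(im[220:370,150:330],None,fx=4,fy=4,interpolation=2))
```

```text
(no output)
```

View pics/lean.png

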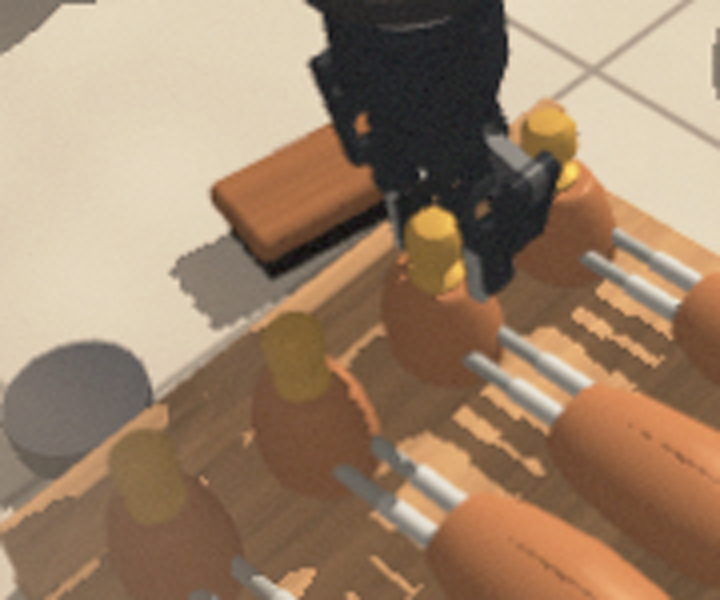

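The picture shows the third head, at (432,232), leaning toward the toe. The others stand upright. I'll release it and rock it the other way.

Call:
servo_tool(increments=[[[0, -0.3, 0, 0, 0, 0, 0.5], [0, -0.4, 0, 0, 0, 0, 0.5], [0, -0.4, 0, 0, 0, 0, 0.5], [0, 0, 0, 0, 0, 0, 0.5], [0, 0, 0, 0, 0, 0, 0.5], [0, 0, 0, 0, 0, 0, 0.5], [0, -0.3, 0, 0, 0, 0, 0.5], [0, -0.2, 0, 0, 0, 0, 0.5]]])

```text
time: 12.7
tool_pos: [481.5, -158.0, 79.3]
eef_rot: [-3.141, -0.0, 1.592]
force: [-0.2, 0.5, -0.6]
width: 42.5
```

Call:
servo_tool(increments=[[[0, -0.1, 0, 0, 0, 0, 0.5], [0, -0.1, 0, 0, 0, 0, 0.5], [0, 0, 0, 0, 0, 0, 0.5], [0, 0, 0, 0, 0, 0, 0.5]]])

```text
time: 13.1
tool_pos: [479.8, -158.1, 79.3]
eef_rot: [-3.142, -0.0, 1.592]
force: [-0.1, 0.2, -0.2]
width: 42.7
```

Call:
servo_tool(increments=[[[0, -0.1, 0, 0, 0, 0, 0.5], [0, 0, 0, 0, 0, 0, 0.5], [0, 0, 0, 0, 0, 0, 0.5]]])

```text
time: 13.4
tool_pos: [479.0, -158.1, 79.4]
eef_rot: [3.141, -0.0, 1.592]
force: [1.5, 0.0, 0.3]
width: 43.0
```

Call:
servo_tool(increments=[[[0, -0.1, 0, 0, 0, 0, 0.5], [0, 0, 0, 0, 0, 0, 0.5], [0, 0, 0, 0, 0, 0, 0.5]]])

```text
time: 13.7
tool_pos: [477.8, -158.2, 79.4]
eef_rot: [3.141, -0.0, 1.592]
force: [0.6, 0.3, 0.9]
width: 42.3
```

Call:
servo_tool(increments=[[[0, -0.1, 0, 0, 0, 0, 0.5], [0, 0, 0, 0, 0, 0, 0.5], [0, 0, 0, 0, 0, 0, 0.5]]])

```text
time: 14.0
tool_pos: [476.9, -158.2, 79.4]
eef_rot: [3.141, -0.0, 1.592]
force: [2.4, -0.9, 1.4]
width: 42.6
```

Call:
servo_tool(increments=[[[0, -0.1, 0, 0, 0, 0, 0.5], [0, 0, 0, 0, 0, 0, 0.5], [0, 0, 0, 0, 0, 0, 0.5]]])

```text
time: 14.3
tool_pos: [476.0, -158.2, 79.4]
eef_rot: [3.141, 0.0, 1.592]
force: [3.7, 0.0, 2.5]
width: 43.2
```

Call:
servo_tool(increments=[[[0, -0.05, 0, 0, 0, 0, 0.5], [0, 0, 0, 0, 0, 0, 0.5], [0, 0, 0, 0, 0, 0, 0.5]]])

```text
time: 14.6
tool_pos: [475.6, -158.2, 79.4]
eef_rot: [3.141, -0.0, 1.592]
force: [5.0, 0.1, 3.3]
width: 42.9
```

Call:
servo_tool(increments=[[[0, -0.05, 0, 0, 0, 0, 0.5], [0, 0, 0, 0, 0, 0, 0.5], [0, 0, 0, 0, 0, 0, 0.5]]])

```text
time: 14.9
tool_pos: [474.8, -158.3, 79.3]
eef_rot: [-3.142, -0.0, 1.592]
force: [4.4, 0.4, 3.0]
width: 42.4
```

Call:
servo_tool(increments=[[[0, -0.05, 0, 0, 0, 0, 0.5], [0, 0, 0, 0, 0, 0, 0.5], [0, 0, 0, 0, 0, 0, 0.5]]])

```text
time: 15.2
tool_pos: [474.1, -158.2, 79.2]
eef_rot: [-3.141, -0.0, 1.592]
force: [4.1, 0.2, 2.4]
width: 42.7
```

Leaned about 5 mm this way at 4–5 N. I'll let it settle, then rock once more toward the toe for certainty, a touch farther than before.

Call:
servo_tool(increments=[[[0, 0.3, 0, 0, 0, 0, 0.5], [0, 0.5, 0, 0, 0, 0, 0.5], [0, 0.5, 0, 0, 0, 0, 0.5], [0, 0, 0, 0, 0, 0, 0.5], [0, 0, 0, 0, 0, 0, 0.5], [0, 0, 0, 0, 0, 0, 0.5], [0, 0.4, 0, 0, 0, 0, 0.5], [0, 0.3, 0, 0, 0, 0, 0.5]]])

```text
time: 16.0
tool_pos: [494.5, -157.9, 79.4]
eef_rot: [-3.141, 0.0, 1.592]
force: [-2.8, 0.2, 0.9]
width: 43.0
```

Call:
servo_tool(increments=[[[0, 0.1, 0, 0, 0, 0, 0.5], [0, 0.1, 0, 0, 0, 0, 0.5], [0, 0.1, 0, 0, 0, 0, 0.5], [0, 0.05, 0, 0, 0, 0, 0.5], [0, 0, 0, 0, 0, 0, 0.5], [0, 0, 0, 0, 0, 0, 0.5]]])

```text
time: 16.6
tool_pos: [497.7, -157.8, 79.3]
eef_rot: [-3.142, -0.0, 1.592]
force: [-3.8, 0.2, 4.0]
width: 42.6
```

Call:
servo_tool(increments=[[[0, 0.05, 0, 0, 0, 0, 0.5], [0, 0.05, 0, 0, 0, 0, 0.5], [0, 0, 0, 0, 0, 0, 0.5], [0, 0, 0, 0, 0, 0, 0.5]]])

```text
time: 17.0
tool_pos: [498.3, -157.8, 79.2]
eef_rot: [-3.141, -0.0, 1.592]
force: [-6.3, 0.2, 4.2]
width: 42.6
```

The stop is reached at 498.3. Centring at x = 486.3 to grasp.

Call:
servo_tool(increments=[[[0, -0.3, 0, 0, 0, 0, 0.5], [0, -0.45, 0, 0, 0, 0, 0.5], [0, -0.45, 0, 0, 0, 0, 0.5], [0, 0, 0.2, 0, 0, 0, 0.5], [0, 0, 0.2, 0, 0, 0, 0.5], [0, 0, 0, 0, 0, 0, 0.5], [0, 0, 0, 0, 0, 0, 0.5]]])

```text
time: 17.7
tool_pos: [487.0, -157.9, 75.3]
eef_rot: [3.142, -0.0, 1.592]
force: [0.1, 0.3, -0.3]
width: 42.6
```

Call:
servo_tool(increments=[[[0, 0, 0, 0, 0, 0, 0.4], [0, 0, 0, 0, 0, 0, 0.36], [0, 0, 0, 0, 0, 0, 0.3], [0, 0, 0, 0, 0, 0, 0.2], [0, 0, 0, 0, 0, 0, 0], [0, 0, 0, 0, 0, 0, 0], [0, 0, 0, 0, 0, 0, 0]]])

```text
time: 18.4
tool_pos: [486.8, -158.0, 75.6]
eef_rot: [3.142, 0.0, 1.592]
force: [-2.8, 1.4, 6.7]
width: 26.0
```

Call:
servo_tool(increments=[[[0, 0, -0.2, 0, 0, 0, 0], [0, 0, -0.2, 0, 0, 0, 0], [0, 0, 0, 0, 0, 0, 0], [0, 0, 0, 0, 0, 0, 0]]])

```text
time: 18.8
tool_pos: [486.8, -158.0, 79.3]
eef_rot: [-3.142, -0.0, 1.592]
force: [0.8, 0.3, -1.7]
width: 25.6
```

Run:
```python
from h import *
a=snap('scene')['image'][:,:,::-1];b=snap('wrist')['image'][:,:,::-1]
cv2.imwrite('pics/grip.png',np.hstack([cv2.resize(a[230:320,210:300],(400,400)),cv2.resize(b[160:480,140:460],(400,400))]))
```

```text
(no output)
```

View pics/grip.png

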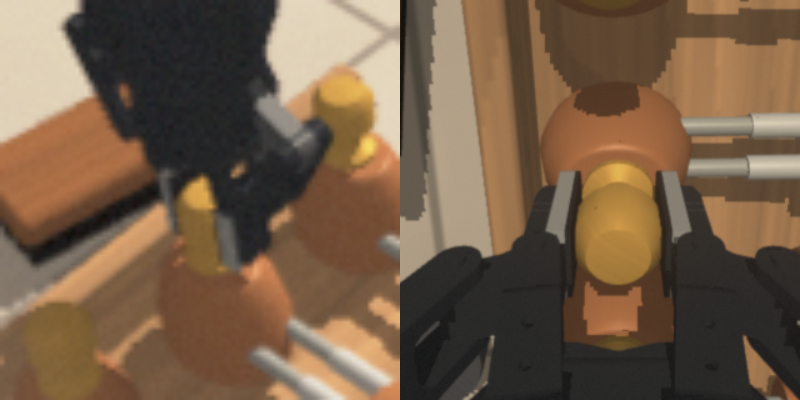

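The left view shows the head between the pads at (200,215), and the right view shows it upright at (617,235). The force of −1.7 N matches its weight. I'll draw it up.

Call:
servo_tool(increments=[[[0, 0, -0.6, 0, 0, 0, 0], [0, 0, -0.8, 0, 0, 0, 0], [0, 0, -1.0, 0, 0, 0, 0], [0, 0, -1.2, 0, 0, 0, 0], [0, 0, -2, 0, 0, 0, 0], [0, 0, -3, 0, 0, 0, 0], [0, 0, 0, 0, 0, 0, 0], [0, 0, 0, 0, 0, 0, 0]]])

```text
time: 19.7
tool_pos: [487.2, -158.2, 166.4]
eef_rot: [3.14, 0.001, 1.592]
force: [-0.7, 1.0, -3.0]
width: 25.6
```

```bash
python3 st.py
python3 - <<'E'
from h import *
a=snap('scene')['image'][:,:,::-1]
cv2.imwrite('pics/lift.png',a[120:420,120:520])
E
```

```text
19.7 [ 487.2 -158.2  166.4] [3.140e+00 1.000e-03 1.592e+00] q [ 0.51  0.26 -0.37  2.01  0.12  0.89  0.09] F [-0.7  1.  -3. ] 25.590778166623195
tool dx,dy cm to knob L..R, dish
 [[  8.33  -0.41]
 [ -0.07  -0.3 ]
 [ -8.47  -0.2 ]
 [-16.87  -0.1 ]
 [ 36.21   0.93]]
```

View pics/lift.png

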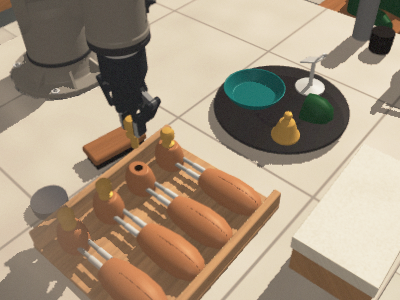

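The knob is in the fingers, its empty bore shows at (138,165), and the dish is at (254,88). I'll carry it over at height.

Call:
servo_tool(increments=[[[1, 0, -1.5, 0, 0, 0, 0], [3, 0.15, -0.5, 0, 0, 0, 0], [4, 0.15, 0, 0, 0, 0, 0], [4, 0.15, 0, 0, 0, 0, 0], [4, 0.15, 0, 0, 0, 0, 0], [4, 0.15, 0, 0, 0, 0, 0], [4, 0.15, 0, 0, 0, 0, 0], [4, 0.15, 0, 0, 0, 0, 0]]])

```text
time: 20.55
tool_pos: [490.7, 124.4, 185.8]
eef_rot: [-3.141, 0.0, 1.592]
force: [2.1, -0.8, -1.4]
width: 26.0
```

Call:
servo_tool(increments=[[[3, 0.1, 0, 0, 0, 0, 0], [3, 0, 0, 0, 0, 0, 0], [2, 0, 0, 0, 0, 0, 0], [0, 0, 0, 0, 0, 0, 0], [0, 0, 0, 0, 0, 0, 0]]])

```text
time: 21.05
tool_pos: [490.2, 202.7, 185.4]
eef_rot: [-3.141, 0.0, 1.593]
force: [0.6, -0.1, -1.8]
width: 25.7
```

```bash
python3 st.py
python3 - <<'E'
from h import *
a=snap('scene')['image'][:,:,::-1];b=snap('wrist')['image'][:,:,::-1]
cv2.imwrite('pics/over.png',np.hstack([cv2.resize(a[60:300,260:500],(400,400)),cv2.resize(b,(400,300)).copy() if 0 else cv2.copyMakeBorder(cv2.resize(b,(400,300)),0,100,0,0,0)]))
E
```

```text
21.05 [490.2 202.7 185.4] [-3.141  0.     1.593] q [-0.02  0.29 -0.58  1.95  0.19  0.96 -0.67] F [ 0.6 -0.1 -1.8] 25.74636932149526
tool dx,dy cm to knob L..R, dish
 [[-27.75  -1.5 ]
 [-36.15  -1.4 ]
 [-44.54  -1.32]
 [-52.95  -1.23]
 [  0.13  -0.11]]
```

View pics/over.png

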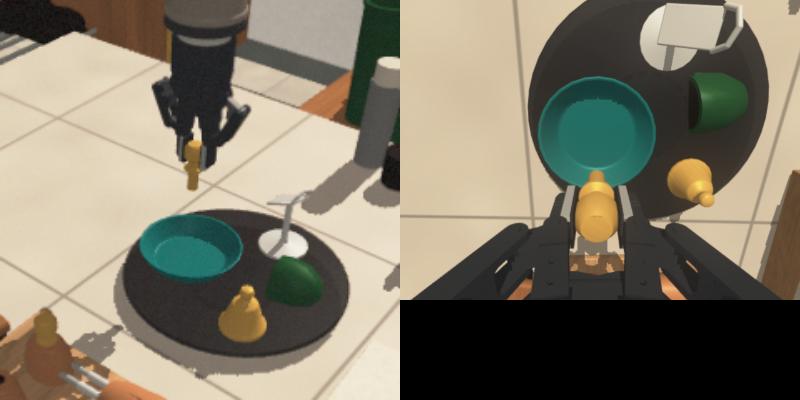

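The knob hangs upright over the dish, with its tip at (193,185) in the left view and the dish clear of the neighbours. Going down.

Call:
servo_tool(increments=[[[0.1, 0, 2.5, 0, 0, 0, 0], [0, 0, 2.5, 0, 0, 0, 0], [0, 0, 2.5, 0, 0, 0, 0], [0, 0, 2.0, 0, 0, 0, 0], [0, 0, 1.0, 0, 0, 0, 0], [0, 0, 0.8, 0, 0, 0, 0], [0, 0, 0, 0, 0, 0, 0], [0, 0, 0, 0, 0, 0, 0]]])

```text
time: 21.95
tool_pos: [491.1, 203.2, 73.0]
eef_rot: [3.141, -0.0, 1.592]
force: [-0.1, 0.2, -0.9]
width: 25.7
```

Call:
servo_tool(increments=[[[0, 0, 0.2, 0, 0, 0, 0], [0, 0, 0.2, 0, 0, 0, 0], [0, 0, 0.1, 0, 0, 0, 0], [0, 0, 0, 0, 0, 0, 0], [0, 0, 0, 0, 0, 0, 0]]])

```text
time: 22.45
tool_pos: [490.8, 203.2, 67.4]
eef_rot: [3.142, -0.0, 1.592]
force: [0.4, 0.5, -1.9]
width: 26.0
```

Call:
servo_tool(increments=[[[0, 0, 0.1, 0, 0, 0, 0], [0, 0, 0, 0, 0, 0, 0], [0, 0, 0, 0, 0, 0, 0]]])

```text
time: 22.75
tool_pos: [490.7, 203.2, 66.4]
eef_rot: [-3.142, -0.0, 1.592]
force: [-0.3, 0.0, -1.1]
width: 25.9
```

Call:
servo_tool(increments=[[[0, 0, 0.1, 0, 0, 0, 0], [0, 0, 0.1, 0, 0, 0, 0], [0, 0, 0, 0, 0, 0, 0], [0, 0, 0, 0, 0, 0, 0]]])

```text
time: 23.15
tool_pos: [490.8, 203.2, 64.3]
eef_rot: [-3.142, -0.0, 1.592]
force: [-1.2, 0.2, -0.9]
width: 25.8
```

Call:
servo_tool(increments=[[[0, 0, 0.05, 0, 0, 0, 0], [0, 0, 0, 0, 0, 0, 0], [0, 0, 0, 0, 0, 0, 0]]])

```text
time: 23.45
tool_pos: [490.8, 203.2, 63.9]
eef_rot: [3.142, -0.0, 1.592]
force: [0.0, -0.4, -1.3]
width: 25.8
```

Call:
servo_tool(increments=[[[0, 0, 0.05, 0, 0, 0, 0], [0, 0, 0, 0, 0, 0, 0], [0, 0, 0, 0, 0, 0, 0]]])

```text
time: 23.75
tool_pos: [490.9, 203.3, 63.6]
eef_rot: [3.141, -0.0, 1.592]
force: [-1.2, -0.2, 4.7]
width: 25.9
```

Contact with the dish floor comes at the height I worked out. Releasing.

Call:
servo_tool(increments=[[[0, 0, 0, 0, 0, 0, 0.32], [0, 0, 0, 0, 0, 0, 0.36], [0, 0, 0, 0, 0, 0, 0.45], [0, 0, 0, 0, 0, 0, 0.6], [0, 0, 0, 0, 0, 0, 0.8], [0, 0, 0, 0, 0, 0, 0.8], [0, 0, 0, 0, 0, 0, 0.8]]])

```text
time: 24.45
tool_pos: [490.8, 203.2, 63.4]
eef_rot: [3.142, -0.0, 1.592]
force: [0.0, -0.0, -0.5]
width: 68.4
```

Run:
```python
from h import *
a=snap('scene')['image'][:,:,::-1];b=snap('wrist')['image'][:,:,::-1]
cv2.imwrite('pics/rel.png',np.hstack([cv2.resize(a[100:300,310:510],(400,400)),cv2.copyMakeBorder(cv2.resize(b,(400,300)),0,100,0,0,0)]))
```

```text
(no output)
```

View pics/rel.png

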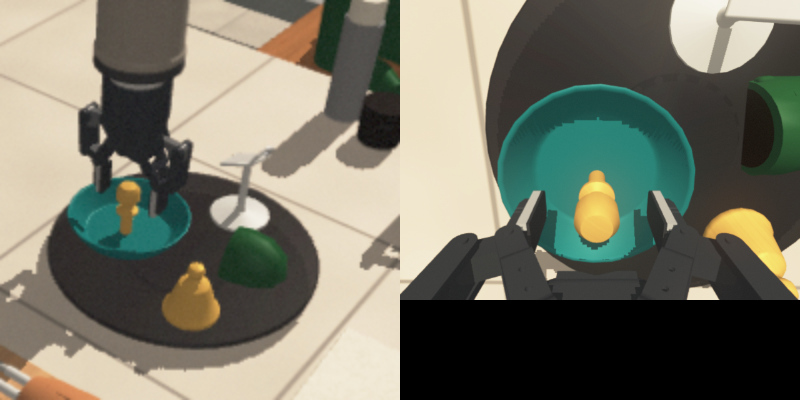

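The knob stands free and upright in the dish, with its head at (128,190) in the left view and (597,222) in the wrist view, clear of both fingers. Rising straight up.

Call:
servo_tool(increments=[[[0, 0, -1, 0, 0, 0, 0.8], [0, 0, -2, 0, 0, 0, 0.8], [0, 0, -3, 0, 0, 0, 0.8], [0, 0, -4, 0, 0, 0, 0.8], [0, 0, -4, 0, 0, 0, 0.8], [0, 0, -2, 0, 0, 0, 0.8], [0, 0, 0, 0, 0, 0, 0.8], [0, 0, 0, 0, 0, 0, 0.8]]])

```text
time: 25.35
tool_pos: [490.7, 203.1, 223.9]
eef_rot: [3.141, -0.0, 1.592]
force: [0.4, -0.2, -0.3]
width: 68.4
```

Run:
```python
from h import *
a=snap('scene','fin.png')
print(status.state()['force'].round(1),status.state()['tool_pos'])
```

```text
[-0.3 -0.2 -1.1] [490.37838268 202.92339486 223.05947847]
```

View pics/fin.png

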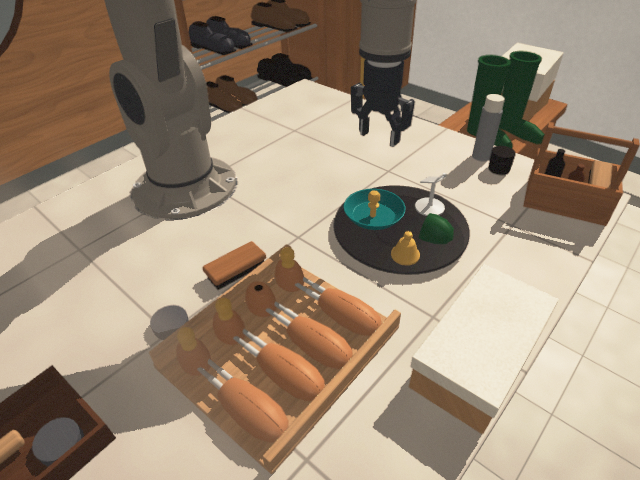

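The knob stands in the dish at (374,203), and the other three heads are unmoved at (288,253), (224,303) and (187,336). Handing in.

```bash
python3 -c "
from h import *
print(workorder.hand_in())"
```

```text
the job is handed in; nothing more can be done
None
```

The loose knob is out of its socket and standing upright in the teal key dish. I handed the job in at about 25 s on the robot's clock; `hand_in` gives no verdict.

- **Which knob:** it was the third I felt, counting from the robot's right. It kept leaning at 3–5 N over about 4–5 mm each way. I rocked it toward the toe, let it settle, rocked it toward the heel, let it settle, and rocked it toward the toe once more, to its stop at 6.3 N.
- **The other knobs:** the second was clearly sound, at 6 N for about 1 mm. The first I pushed only to 4.4 N at about 1 mm, which looked sound but was less decisive. I never probed the fourth, because the third had already shown itself loose.
- **Last checks:** the last picture shows the knob in the dish, the other three heads at their starting pixels, the gripper well clear, and nothing else visibly moved.
- **Doubts:** the gripper read 26 mm on the 28 mm head, but the grip held with no sign of slipping. I judged lean angles from travel and one picture rather than measuring them. The knob stands on its narrow 14 mm spigot rather than lying down.

I viewed 10 pictures in all, the full budget.

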